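# Put jars and tip boxes back in their places on the lab bench

### The arm

A 7-joint arm with a two-finger parallel gripper is mounted at the origin on the work surface. World frame = base frame: x ahead of the robot, y to its left, z up, the work surface at z = 0. Lengths are in m, angles in degrees, forces in N, time in s.
With the tool pointing down it reaches from about 0.35 to 0.775 m from the base axis. Payload 3.1 kg.
Tool frame: the origin (TCP) lies on the centre line of the jaws, within the pads' length; the fingertips stand 17 mm ahead of it and the grasp point (between the pads) lies 2 mm behind it (robot.tip_reach is the distance from the TCP to the fingertips, in m); z points along the fingers, y is the line along which they close (so a half turn about z gives the same grasp; the last joint's range is limited). The gripper opens to 85 mm and grips with 20 to 120 N. Pads are 22 mm wide; open, the fingers measure 114 mm over their backs; the gripper's body (76 mm by 85 mm) begins 54 mm behind the grasp point. The pads swing forward as they close: fully open they stand 13 mm farther back than shut.
Start: joints at [-68.91, 17.813, 0.802, 86.603, -0.252, 75.585, -1.558], TCP at [0.219, 0.504, 0.248] pointing down, gripper open.
Joint ranges: [-154.91, 154.91], [-16.99, 109.72], [-72.82, 74.43], [7.12, 147.25], [-82.49, 262.49], [11.32, 116.49], [-174.64, 174.64]. Speed limits (degrees/s): [159.86, 159.86, 180, 180, 180, 180, 180].

### API

Orientations are given as [roll, pitch, yaw] about the fixed x, y, z axes, in that order (R = Rz(yaw) Ry(pitch) Rx(roll)).
In Python, from station import robot, fingers, vision, workorder, recognise gives the robot as it stands. Calls block until the motion is done:
- robot.move_to(position, orientation): joint-space move of the TCP to a pose.
- robot.line_to(position, orientation=None, velocity=0.15, f_stop=None): straight line of the TCP; orientation=None keeps the orientation; velocity is the mean speed in m/s. With f_stop (N) it stops when the force on the tool has changed by that much, and returns True; else False.
- robot.move_j(angles): joint-space move.
- fingers.gripper_to(opening, force=None): opening from 0.0 (shut) to 1.0 (fully open); force is the grip in N (None keeps the last); returns when the fingers have stopped.
- robot.pause(seconds).
- robot.inverse_kinematics(position, orientation): joint angles nearest the present ones, or None.
- vision.grab_frame(name): name is "scene" or "top" or "wrist"; returns the picture (384x512x3 uint8, red, green, blue); there is no depth.
- vision.calibration(name): a dict with "mtx" (3x3 intrinsics, pixels), "k1" (the pictures are not rectified: a ray, as slopes to the right and down, at radius r is drawn at 1 + k1 r^2 times it, then the intrinsics apply), "extrinsics" (4x4, takes a point from world to camera coordinates); the wrist camera has in their place "T_tool_cam" (4x4, takes a point from camera to tool coordinates, whose origin is the TCP and whose axes are the flange's). Camera axes: x right, y up, looking along -z (the intrinsics and any distortion apply to the point x, -y, -z); pixel columns grow to the right and rows downward; lengths in m; the calibration is good to about 2 mm. A picture is of the moment at which its call begins: read the wrist's pose just before it. calibration takes no time and is no camera call.
A pose or a line that the arm cannot do raises robot.PlanningError and nothing moves.
- workorder.close_job(): hands the job in; it is judged then, once.
Trained networks look in the newest picture that a camera, given by its name, has taken for a name from the list of things; names that differ only in an ending like _2 or _b are one class to them, and where a whole thing is asked for, a point or a joint stands for the part that bears it (a point fixed in the world has none). Each returns a list of dicts, best first, with "p" (0 to 1); they miss things now and then, are a little off and sometimes report something else, mostly with a low value. They report only what shows in the picture. A call takes as long as a camera call. They do not tell look-alikes from the thing itself.
- recognise(label, camera): "rect" ([centre column, centre row, width, height] in pixels, round what is visible of it).
Readings, each from a call of its own:
- robot.current_time_s(): time.
- robot.current_joint_positions(): joint angles.
- robot.current_dq(): joint speeds.
- robot.current_joint_torque(): joint torques, N m.
- robot.current_tool_pos(): TCP position.
- robot.current_eef_rot(): TCP orientation.
- robot.current_contact_force(): force on the tool from outside, world axes, zero at the start.
- robot.current_torque(): the same for the moment, N m.
- robot.current_finger_gap(): opening from 0.0 (shut) to 1.0 (fully open).
- robot.current_gripper_force(): force on a finger pad.
Only numpy, scipy, OpenCV 4.12 (cv2) and the standard library are available. Lean on these libraries where they do the work, as an engineer would, in place of code of your own. Each camera call takes 0.05 s, during which the arm holds its last target. There are 200 camera calls.

### The job

Tidy the bench for the next assay: stand each jar in the round saucer of its cap's colour, and each pipette-tip box in the rectangular tray of its own colour with the long sides parallel, all flat on the floor of their holders, inside the rims. Keep everything upright and set it down gently without dropping it; leave the green-capped jar and the culture dish where they are.

Things in the scene. Friction and masses are not known exactly. Their poses are not given: they have to be found in the camera images.
- blue_jar: white plastic reagent jar with a blue screw cap and a blue band round its side; round, 50 mm in diameter up to 52 mm height, shoulder above, cap 42 mm in diameter, 75 mm tall in all, 110 to 200 g, stands upright, loose. Origin: centre of its underside; z up.
- yellow_jar: white plastic reagent jar with a yellow screw cap and a yellow band round its side; round, 50 mm in diameter up to 52 mm height, shoulder above, cap 42 mm in diameter, 75 mm tall in all, 110 to 200 g, stands upright, loose. Origin: centre of its underside; z up.
- blue_tipbox: small pipette-tip box: white plastic base 84 mm long (its x), 52 mm wide (its y) and 40 mm high with straight sides, topped by a blue deck with rows of blue tip heads, 51 mm tall in all, 90 to 160 g, loose. Origin: centre of its underside; z up.
- yellow_tipbox: small pipette-tip box: white plastic base 84 mm long (its x), 52 mm wide (its y) and 40 mm high with straight sides, topped by a yellow deck with rows of yellow tip heads, 51 mm tall in all, 90 to 160 g, loose. Origin: centre of its underside; z up.
- blue_saucer: blue round spill saucer fixed to the bench, the place of the blue-capped jar: 86 mm in diameter outside, 78 mm inside its upright rim; floor 3 mm above the bench, rim top 9 mm above the bench. The floor is a darker shade of the same colour. Origin: its centre, at bench level.
- yellow_saucer: yellow round spill saucer fixed to the bench, the place of the yellow-capped jar: 86 mm in diameter outside, 78 mm inside its upright rim; floor 3 mm above the bench, rim top 9 mm above the bench. The floor is a darker shade of the same colour. Origin: its centre, at bench level.
- blue_tray: blue shallow rectangular tray fixed to the bench, the place of the blue tip box: outside 112 mm (its x) by 80 mm (its y), inside the rim 104 by 72 mm; floor 3 mm above the bench, rim top 9 mm above the bench. The floor is a darker shade of the same colour. Origin: its centre, at bench level. The tip box's long side goes along the tray's long side, either way round.
- yellow_tray: yellow shallow rectangular tray fixed to the bench, the place of the yellow tip box: outside 112 mm (its x) by 80 mm (its y), inside the rim 104 by 72 mm; floor 3 mm above the bench, rim top 9 mm above the bench. The floor is a darker shade of the same colour. Origin: its centre, at bench level. The tip box's long side goes along the tray's long side, either way round.
- green_jar: the same white jar as the others, 50 mm in diameter and 75 mm tall, but with a green cap and band; it has no place to go and is to be left alone. Loose. Origin: centre of its underside.
- petri_dish: closed ivory culture dish with a pink centre, 90 mm in diameter, 14 mm high, to be left alone. Loose. Origin: centre of its underside.
Not all that is in view belongs to the job. Leave any red look-alike of the yellow_jar alone.

How it is judged (in metres and radians):
At the end, for the whole second after the job is handed in: Each jar flat in the saucer of its colour (within 12 mm of centre), each tip box flat in the tray of its colour (within 15 mm, long sides parallel within 16 degrees), all upright, at rest; green-capped jar and culture dish within 20 mm of their start (horizontal distance between blue_jar and blue_saucer below 0.012 m and z of blue_jar in the frame of blue_saucer below 0.006 m and angle between each of blue_jar, blue_tipbox, yellow_jar, yellow_tipbox's own z axis and vertical below 0.06 rad and linear speed of each of blue_jar, blue_tipbox, yellow_jar, yellow_tipbox below 0.02 m/s and angular speed of each of blue_jar, blue_tipbox, yellow_jar, yellow_tipbox below 0.2 rad/s and horizontal distance between blue_tipbox and blue_tray below 0.015 m and z of blue_tipbox in the frame of blue_tray below 0.006 m and angle between the x axis of blue_tipbox and the x axis of blue_tray, either way round below 0.28 rad and horizontal distance between yellow_jar and yellow_saucer below 0.012 m and z of yellow_jar in the frame of yellow_saucer below 0.006 m and horizontal distance between yellow_tipbox and yellow_tray below 0.015 m and z of yellow_tipbox in the frame of yellow_tray below 0.006 m and angle between the x axis of yellow_tipbox and the x axis of yellow_tray, either way round below 0.28 rad and distance of each of green_jar, petri_dish from where it was at the start of the episode below 0.02 m and angle between each of green_jar, petri_dish's own z axis and vertical below 0.1 rad); the robot touches nothing.
It fails at once if a jar or tip box that is to be moved is tipped more than about 30 degrees (angle between any of blue_jar, blue_tipbox, yellow_jar, yellow_tipbox's own z axis and vertical above 0.52 rad).
It fails at once if a jar or tip box is dropped or knocked (faster than 0.65 m/s while not held, a fall of about 2 cm) ((linear speed of blue_jar above 0.65 m/s and contact force between blue_jar and the fingers below 0.05 N) or (linear speed of blue_tipbox above 0.65 m/s and contact force between blue_tipbox and the fingers below 0.05 N) or (linear speed of yellow_jar above 0.65 m/s and contact force between yellow_jar and the fingers below 0.05 N) or (linear speed of yellow_tipbox above 0.65 m/s and contact force between yellow_tipbox and the fingers below 0.05 N)).
It fails at once if the green jar is shifted by more than 20 mm or tipped (distance of green_jar from where it was at the start of the episode above 0.02 m or angle between green_jar's own z axis and vertical above 0.3 rad).
It fails at once if the petri dish is shifted by more than 20 mm or tipped (distance of petri_dish from where it was at the start of the episode above 0.02 m or angle between petri_dish's own z axis and vertical above 0.3 rad).
It also fails if it takes over 128 s, if anything falls off the work surface, if the arm or the gripper's body presses on something with over 40 N, if the wrist force passes 120 N, or if a joint passes its speed limit or range.

## Working session

There is one attempt and no reset: what is moved stays moved. The work goes in short steps, each a Python script; the robot and the scene stay as the last script left them, time stands still between calls to the robot, and variables do not carry over. Pictures are saved under pics/ and viewed, at most 14 in all, crops included, and the job is handed in when it is done.

```bash
ls; mkdir -p pics; python3 - <<'E'
from station import robot, fingers, vision, workorder, recognise
import cv2
for c in ["top","scene"]:
    im=vision.grab_frame(c); cv2.imwrite(f"pics/{c}0.png",cv2.resize(im[:,:,::-1],(800,600),interpolation=cv2.INTER_CUBIC)); cv2.imwrite(f"{c}_raw.png",im[:,:,::-1])
    print(c,vision.calibration(c))
    for l in ["blue_jar","yellow_jar","green_jar","blue_tipbox","yellow_tipbox","blue_saucer","yellow_saucer","blue_tray","yellow_tray","petri_dish"]:
        print(l,[(round(d["p"],2),[round(x) for x in d["rect"]]) for d in recognise(l,c)])
print(vision.calibration("wrist"),robot.current_time_s(),robot.current_eef_rot())
E
```

```text
pics
top {'mtx': array([[360.74265288,   0.        , 257.44034808],
       [  0.        , 360.74265288, 196.68958615],
       [  0.        ,   0.        ,   1.        ]]), 'k1': -0.02578505848564214, 'extrinsics': array([[-0.01409203, -0.99984588,  0.01047089,  0.01323646],
       [ 0.99354433, -0.01282278,  0.11271756, -0.52205063],
       [-0.11256593,  0.01199171,  0.9935719 , -1.03309841],
       [ 0.        ,  0.        ,  0.        ,  1.        ]])}
blue_jar [(0.74, [200, 163, 22, 20])]
yellow_jar [(0.7, [373, 166, 30, 35]), (0.62, [334, 248, 22, 14]), (0.52, [312, 218, 23, 17])]
green_jar [(0.8, [152, 171, 29, 18])]
blue_tipbox [(0.77, [318, 158, 32, 33])]
yellow_tipbox [(0.75, [253, 226, 21, 30])]
blue_saucer [(0.74, [208, 226, 28, 29])]
yellow_saucer [(0.9, [265, 166, 24, 31]), (0.19, [373, 166, 31, 37])]
blue_tray [(0.54, [200, 162, 19, 21])]
yellow_tray []
petri_dish [(0.96, [153, 232, 32, 30]), (0.27, [312, 219, 20, 17])]
scene {'mtx': array([[408.61313166,   0.        , 257.03137476],
       [  0.        , 408.61313166, 190.36709495],
       [  0.        ,   0.        , 
[... 692 characters left out ...]
ray [(0.67, [146, 267, 42, 43]), (0.5, [370, 172, 18, 30])]
petri_dish [(0.83, [330, 156, 25, 18])]
{'mtx': array([[344.38907901,   0.        , 252.55739222],
       [  0.        , 344.38907901, 197.28076533],
       [  0.        ,   0.        ,   1.        ]]), 'k1': -0.03279720940805235, 'T_tool_cam': array([[-1.70724120e-03,  9.52208563e-01,  3.05443837e-01,
         7.79584773e-02],
       [ 9.99998537e-01,  1.65775478e-03,  4.21388134e-04,
         3.68546407e-04],
       [-1.05101590e-04,  3.05444109e-01, -9.52210000e-01,
        -1.25981564e-01],
       [ 0.00000000e+00,  0.00000000e+00,  0.00000000e+00,
         1.00000000e+00]])} 1.1 [-1.79999021e+02  2.86384221e-03  1.56524850e+02]
```

View pics/top0.png

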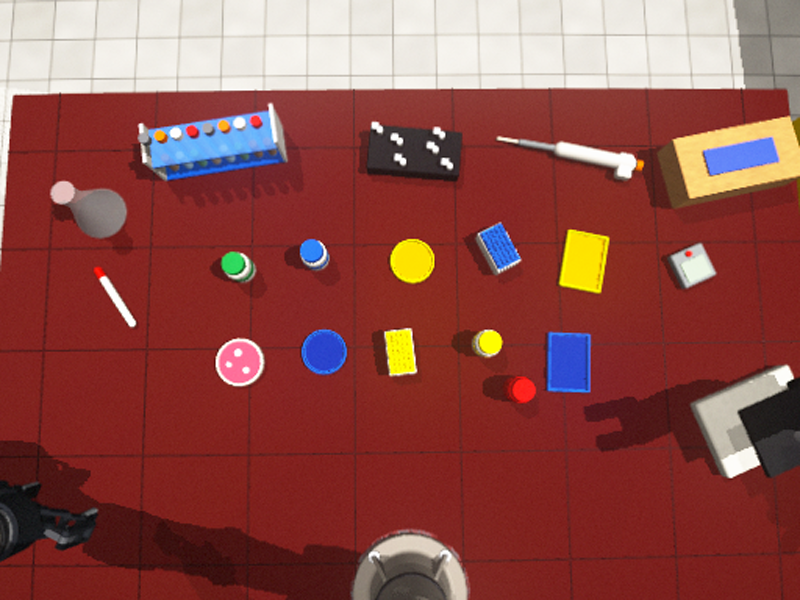

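View pics/scene0.png

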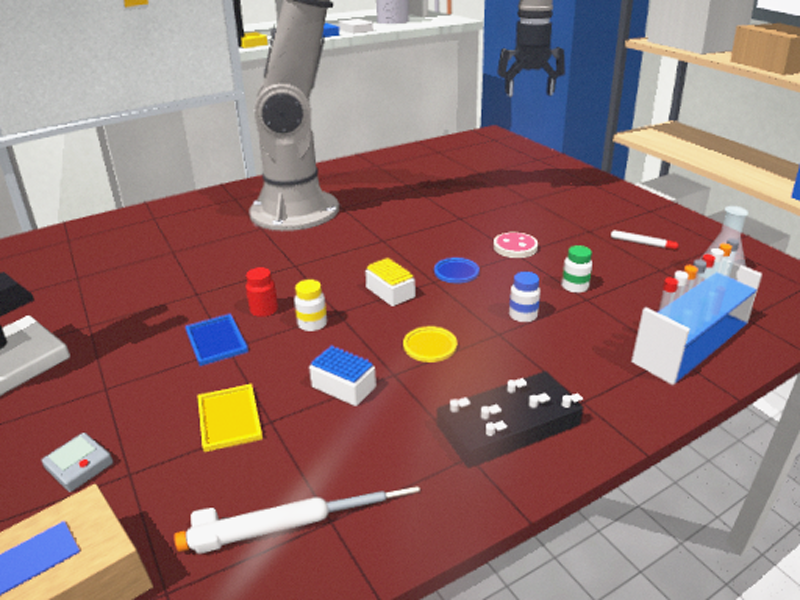

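The top picture (800 px wide) shows the jars at blue (314,254) and yellow (488,343), and the boxes at blue (499,248) and yellow (400,352). The saucers are at blue (324,352) and yellow (412,261), and the trays at blue (569,362) and yellow (584,261). The things to leave alone are the green jar (238,266) and the dish (240,361).

Yellow-jar candidates: (488,343) has a yellow cap and white body, so it fits. (521,390) is all red, so it is the look-alike. The networks' hits at (373,166) raw are the yellow tray.

```bash
cat > h.py <<'E'
from station import robot, fingers, vision, workorder, recognise
import cv2, numpy as np
from scipy.spatial.transform import Rotation as Rn
def cam(c, pos=None, rot=None):
    """K, k1, world-from-camera pose"""
    k=vision.calibration(c)
    if c=="wrist":
        T=np.eye(4); T[:3,:3]=Rn.from_euler("xyz",rot,degrees=True).as_matrix(); T[:3,3]=pos
        return k["mtx"],k["k1"],T@k["T_tool_cam"]
    return k["mtx"],k["k1"],np.linalg.inv(k["extrinsics"])
def to_plane(px,z,C):
    K,k1,T=C
    u=cv2.undistortPoints(np.float64(px).reshape(-1,1,2),K,np.array([k1,0,0,0.]))[:,0]
    d=np.c_[u[:,0],-u[:,1],-np.ones(len(u))]@T[:3,:3].T
    o=T[:3,3]; return (o+d*((z-o[2])/d[:,2])[:,None])[:,:2]
def to_px(p,C):
    K,k1,T=C; q=np.linalg.inv(T)@np.r_[p,1]; q=q[:3]*[1,-1,-1]
    return cv2.projectPoints(q.reshape(1,3),np.zeros(3),np.zeros(3),K,np.array([k1,0,0,0.]))[0].ravel()
HUE={"blue":(100,130),"yellow":(22,35)}
def blob(im,col,seed):
    """contour of the coloured blob nearest the seed pixel"""
    hsv=cv2.cvtColor(im,cv2.COLOR_RGB2HSV); a,b=HUE[col]
    m=cv2.inRange(hsv,(a,110,50),(b,255,255))
    k=np.ones((3,3),np.uint8); m=cv2.morphologyEx(m,cv2.MORPH_CLOSE,k)
    cs=[c for c in cv2.findContours(m,cv2.RETR_EXTERNAL,cv2.CHAIN_APPROX_NONE)[0] if cv2.contourArea(c)>60]
    return max(cs,key=lambda c:cv2.pointPolygonTest(c,tuple(map(float,seed)),True))[:,0]
def fit(c,z,C,kind):
    """centre, axis angle (deg), size in the plane z"""
    p=to_plane(c,z,C).astype(np.float32)*1000
    if kind=="round":
        (x,y),(a,b),_=cv2.fitEllipse(p); return np.array([x,y])/1000,None,(a,b)
    (x,y),(w,h),ang=cv2.minAreaRect(p)
    if w<h: w,h,ang=h,w,ang+90
    return np.array([x,y])/1000,ang%180,(w,h)
E
python3 - <<'E'
from h import *
im=cv2.imread("top_raw.png")[:,:,::-1].copy(); C=cam("top")
for n,s,z,k in [("blue_jar",(313,249),.075,"round"),("yellow_jar",(488,342),.075,"round"),("blue_tipbox",(499,248),.048,"r"),("yellow_tipbox",(400,352),.048,"r"),("blue_saucer",(324,352),.007,"round"),("yellow_saucer",(412,261),.007,"round"),("blue_tray",(569,362),.007,"r"),("yellow_tray",(584,261),.007,"r")]:
    c,a,sz=fit(blob(im,n.split("_")[0],np.array(s)/1.5625),z,C,k); print(n,c.round(4),a,np.round(sz,1), np.hypot(*c).round(3))
print("red",to_plane(np.array([[521,388]])/1.5625,.075,C),"green",to_plane(np.array([[235,262]])/1.5625,.075,C),"dish",to_plane(np.array([[240,361]])/1.5625,.014,C))
E
```

```text
blue_jar [0.6242 0.172 ] None [39.3 42.1] 0.648
yellow_jar [ 0.4522 -0.1443] None [40.8 51.3] 0.475
blue_tipbox [ 0.6347 -0.1778] 26.6273193359375 [76.8 45.4] 0.659
yellow_tipbox [0.4395 0.0127] 5.812028884887695 [78.3 45.7] 0.44
blue_saucer [0.4423 0.1575] None [83.5 84.4] 0.47
yellow_saucer [ 0.6166 -0.0137] None [83.7 85.2] 0.617
blue_tray [ 0.4165 -0.3098] 177.13660430908203 [113.1  81.8] 0.519
yellow_tray [ 0.6125 -0.3497] 167.92230987548828 [114.8  83.6] 0.705
red [[ 0.3696436  -0.20280147]] green [[0.60392357 0.30980539]] dish [[0.42575569 0.31424818]]
```

```bash
cat >> h.py <<'E'
def yaw_for(xy,z,yaw):
    """yaw or its half turn, whichever leaves the last joint nearest its middle"""
    best=None
    for y in (yaw,yaw+180):
        y=(y+180)%360-180
        q=robot.inverse_kinematics([*xy,z],[180,0,y])
        if q is not None and (best is None or abs(q[6])<best[0]): best=(abs(q[6]),y)
    return best[1]
def look(col,xy,z,kind,name,extra=None):
    pos,rot=robot.current_tool_pos(),robot.current_eef_rot()
    im=vision.grab_frame("wrist"); cv2.imwrite(f"{name}_raw.png",im[:,:,::-1]); C=cam("wrist",pos,rot)
    s=to_px([*xy,z],C); r=fit(blob(im,col,s),z,C,kind)
    cv2.imwrite(f"pics/{name}.png",im[:,:,::-1]); print(name,"seed",s.round(),"fit",r[0].round(4),r[1],np.round(r[2],1)); return r
E
python3 - <<'E'
from h import *
xy=np.array([.6242,.172]); y=yaw_for(xy,.2,np.degrees(np.arctan2(xy[1],xy[0]))+90); print(y)
robot.move_to([*xy,.22],[180,0,y]); robot.pause(.2)
look("blue",xy,.075,"round","w_bj"); print(robot.current_time_s(),robot.current_finger_gap(),robot.current_joint_positions())
E
```

```text
105.40568839282133
w_bj seed [252. 189.] fit [0.625 0.173] None [40.1 44.6]
3.25 1.0009870516438635 [-32.20523713  31.62895612  25.09673764  72.8886725  -13.15877869
  78.26731995   7.75188004]
```

View pics/w_bj.png

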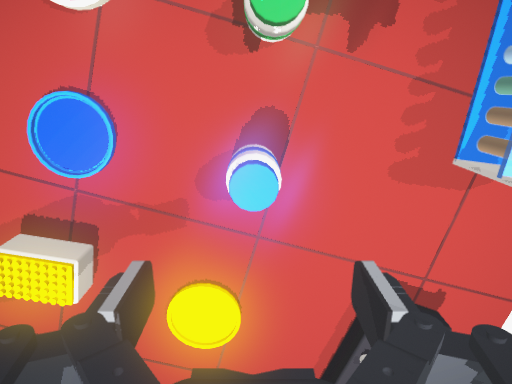

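The wrist view shows the blue cap at (254,184), the blue saucer at (71,135), the yellow saucer at (204,315) and the green cap at (277,8). It agrees with the top camera to about 1 mm. I'll measure both saucers from this frame, then move the blue jar.

```bash
cat >> h.py <<'E'
def carry(src,ysrc,dst,ydst,lift=.2,zg=.033,grip=40):
    """grasp at src, carry to dst, set down on the 3 mm floor, let go and rise"""
    fingers.gripper_to(1.0,grip)
    robot.move_to([*src,.13],[180,0,ysrc]); robot.line_to([*src,zg],velocity=.1)
    fingers.gripper_to(0.0,grip); robot.pause(.2)
    print("gap",robot.current_finger_gap(),"F",robot.current_gripper_force())
    robot.line_to([*src,lift],velocity=.15)
    robot.move_to([*dst,lift],[180,0,ydst])
    robot.line_to([*dst,zg+.012],velocity=.12)
    print("stop",robot.line_to([*dst,zg+.0025],velocity=.02,f_stop=5.),robot.current_tool_pos(),"gap",robot.current_finger_gap())
    robot.pause(.2); fingers.gripper_to(1.0); robot.line_to([*dst,lift],velocity=.2)
    print("t",robot.current_time_s())
E
python3 - <<'E'
from h import *
im=cv2.imread("w_bj_raw.png")[:,:,::-1].copy(); C=cam("wrist",robot.current_tool_pos(),robot.current_eef_rot())
for c,s in [("blue",(71,135)),("yellow",(204,315))]: print(c,fit(blob(im,c,s),.008,C,"round"))
b=fit(blob(im,"blue",(71,135)),.008,C,"round")[0]
src=np.array([.6245,.1725]); dst=(b+[.4423,.1575])/2
yd=yaw_for(dst,.2,np.degrees(np.arctan2(dst[1],dst[0]))+90); print(dst,yd)
assert np.linalg.norm(b-[.4423,.1575])<.008
carry(src,105.4,dst,yd)
look("blue",dst,.078,"round","w_bj2")
E
```

```text
blue (array([0.44314105, 0.15870193]), None, (83.03668975830078, 87.58171081542969))
yellow (array([ 0.61577893, -0.01203221]), None, (85.75017547607422, 90.67780303955078))
[0.44272053 0.15810097] 109.65227383422854
gap 0.5729164882170407 F 42.13580248877406
stop True [0.44275652 0.15820771 0.03669959] gap 0.5718763794589157
t 11.2
w_bj2 seed [254. 196.] fit [0.4366 0.1735] None [65.6 69. ]
```

View pics/w_bj2.png

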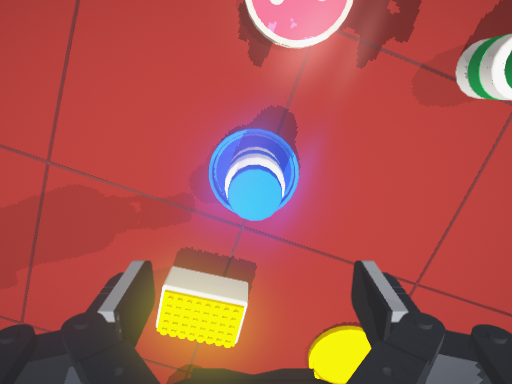

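The blue jar stands in its saucer, with the cap at (255,194) where I expected it. Next is the yellow jar: a wrist look, and an enlarged crop to tell it from the red one.

```bash
python3 - <<'E'
from h import *
xy=np.array([.4505,-.1443]); y=yaw_for(xy,.2,50); print(y)
robot.move_to([*xy,.22],[180,0,y]); robot.pause(.2)
look("yellow",xy,.075,"round","w_yj"); im=cv2.imread("w_yj_raw.png")
cv2.imwrite("pics/w_yj_crop.png",cv2.resize(im[60:384,80:432],(704,600),interpolation=cv2.INTER_CUBIC)); print(robot.current_time_s())
E
```

```text
50
w_yj seed [254. 190.] fit [ 0.4539 -0.1484] None [40.5 43.8]
12.6583
```

View pics/w_yj_crop.png

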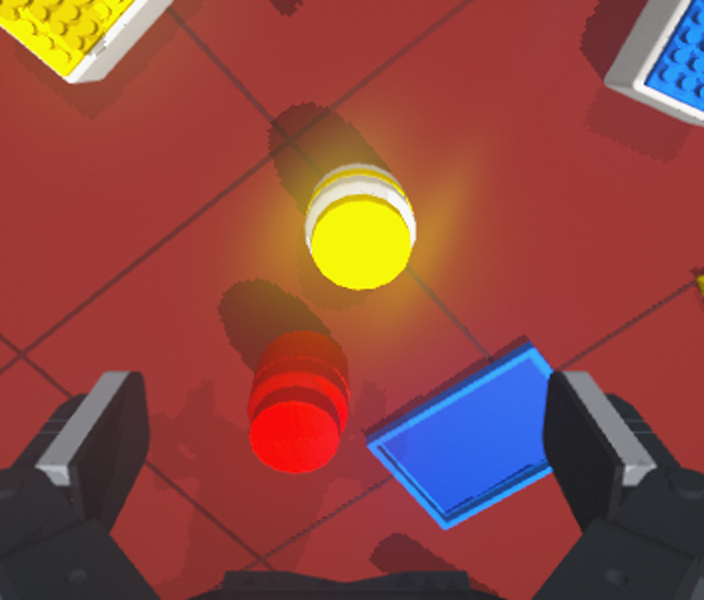

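In the enlarged crop the yellow-capped white jar is at (362,242), which is the one meant. The all-red look-alike is at (295,437), clear of the fingers.

```bash
python3 - <<'E'
from h import *
dst=np.array([.6162,-.0129]); yd=yaw_for(dst,.2,np.degrees(np.arctan2(dst[1],dst[0]))+90)
carry(np.array([.4535,-.148]),50,dst,yd)
look("yellow",dst,.078,"round","w_yj2")
xy=np.array([.6347,-.1778]); y=yaw_for(xy,.2,26.6); print(y)
robot.move_to([*xy,.2],[180,0,y]); robot.pause(.2); look("blue",xy,.047,"r","w_bb"); print(robot.current_time_s())
cv2.imwrite("pics/two.png",np.hstack([cv2.resize(cv2.imread(f"{n}_raw.png"),(400,300),interpolation=cv2.INTER_AREA) for n in ("w_yj2","w_bb")]))
E
```

```text
gap 0.5724612874478919 F 41.383190299384296
stop True [ 0.6162376  -0.01283069  0.03673857] gap 0.574825275732828
t 20.7167
w_yj2 seed [254. 197.] fit [0.6168 0.0027] None [65.4 71.5]
26.599999999999994
w_bb seed [256. 187.] fit [ 0.6356 -0.1773] 26.5632266998291 [78.  45.5]
21.7417
```

View pics/two.png

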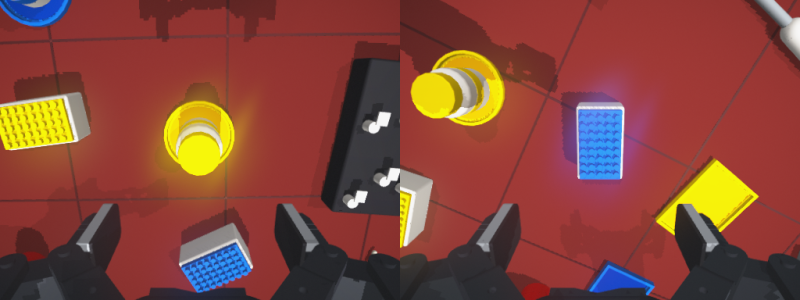

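The yellow jar is centred in its saucer, with the cap at (200,155) in the left half. The blue box is found cleanly at (600,143). Next is the blue box to its tray, then a look at the yellow box.

```bash
python3 - <<'E'
from h import *
dst=np.array([.4165,-.3098]); yd=yaw_for(dst,.2,-2.9); print(yd)
carry(np.array([.6354,-.1774]),26.6,dst,yd)
look("blue",dst,.05,"r","w_bb2")
xy=np.array([.4395,.0127]); y=yaw_for(xy,.2,5.8); print(y)
robot.move_to([*xy,.2],[180,0,y]); robot.pause(.2); look("yellow",xy,.047,"r","w_yb"); print(robot.current_time_s())
cv2.imwrite("pics/two2.png",np.hstack([cv2.resize(cv2.imread(f"{n}_raw.png"),(400,300),interpolation=cv2.INTER_AREA) for n in ("w_bb2","w_yb")]))
E
```

```text
-2.9000000000000057
gap 0.6017106022160087 F 44.65571701526642
stop True [ 0.41664737 -0.30975045  0.03672384] gap 0.5986574372436149
t 29.825
w_bb2 seed [254. 185.] fit [ 0.4073 -0.3082] 177.09971618652344 [51.  44.4]
5.800000000000011
w_yb seed [251. 185.] fit [0.4386 0.0193] 5.819469928741455 [78.  58.1]
31.35
```

View pics/two2.png

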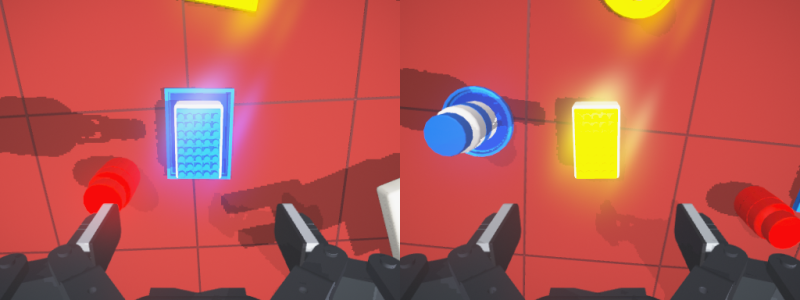

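The blue box lies in its tray, parallel to it, at (199,140). The yellow box is at (597,140), about 1 px from the top-camera prediction. The yellow glow spoils the colour fit here, so I'll use the top-camera value.

```bash
python3 - <<'E'
from h import *
dst=np.array([.613,-.3493]); yd=yaw_for(dst,.2,-12.1); print(yd)
carry(np.array([.4398,.0131]),5.8,dst,yd)
look("yellow",dst,.05,"r","w_yb2")
robot.move_to([.45,.0,.35],[180,0,90]); robot.move_j([-68.91,17.813,.802,86.603,-.252,75.585,-1.558]); robot.pause(.3)
t=vision.grab_frame("top"); cv2.imwrite("pics/top1.png",cv2.resize(t[130:290,120:400,::-1],(798,456),interpolation=cv2.INTER_CUBIC)); cv2.imwrite("top1_raw.png",t[:,:,::-1])
C=cam("top")
for n,s in [("blue_tipbox",(.4165,-.3098,.05)),("yellow_tipbox",(.613,-.3493,.05))]: print(n,"expected crop px",((to_px(s,C)-[120,130])*2.85).round())
print(robot.current_time_s())
s=vision.grab_frame("scene"); cv2.imwrite("pics/scene1.png",cv2.resize(s[140:310,90:410,::-1],(800,425),interpolation=cv2.INTER_CUBIC))
E
```

```text
-12.099999999999994
gap 0.59744794038819 F 42.824222445487976
stop True [ 0.61312083 -0.34932554  0.03673144] gap 0.5995917357474773
t 39.9333
w_yb2 seed [254. 185.] fit [ 0.6227 -0.349 ] 167.79306030273438 [97.8 74.2]
blue_tipbox expected crop px [707. 288.]
yellow_tipbox expected crop px [735.  96.]
43.8917
```

View pics/top1.png

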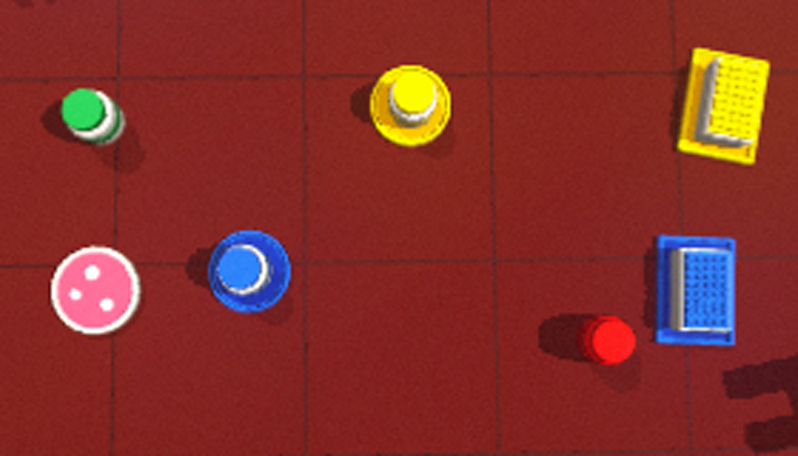

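View pics/scene1.png

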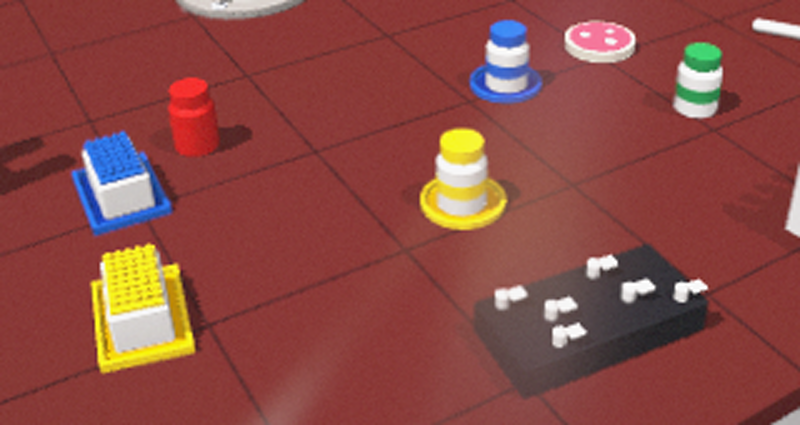

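View pics/w_yb2.png

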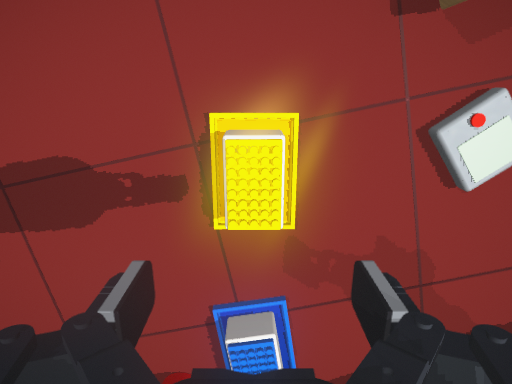

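The final views show all four items seated in their holders. In the top crop the decks are at (708,290) and (737,97), against an expected (707,288) and (735,96). The green jar at (83,108) and the dish at (95,290) look undisturbed.

```bash
python3 -c "
from station import workorder
print(workorder.close_job())"
```

```text
the job is handed in; nothing more can be done
None
```

I handed the job in after about 44 s of robot time: both jars are in their saucers and both tip boxes in their trays. The last pictures show all four upright and centred, and the green jar, dish and red look-alike untouched. The hand-in call gave no verdict.

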